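# Sweep the stirrer's touch arc up to full speed

## Task

Set the round stirrer to full speed: run a fingertip lightly along the curved row of seven raised marks on its black touch ring, touching every mark in turn from the smallest to the largest, and finish holding, with the fingertip still resting on the largest mark when the program ends. The ring gives a little on springs: do not press it all the way down. Grasp nothing, do not touch the plate in the middle or the beaker and crucible on it, and leave everything else on the bench where it is.

Things in the scene. Friction and masses are not known exactly. Their poses are not given: they have to be found in the camera images.
- stirrer: Round white stirrer fixed to the bench, 292 mm across, 78 mm high. Origin: centre of its underside, z up. A flat black touch ring (284 mm across, its surface 60 mm above the bench) surrounds its middle plate and carries seven metal marks in an arc of 210 degrees, radius 108 mm about the stirrer's axis, centred on its own -x. A grey cable block juts out at its +x side, in the arc's gap.
- ring (a joint): How far the black touch ring is pressed down, in m: 0 at rest, 0.010 at its stop. It stays level, carries the seven marks down with it, starts to give at about 0.6 N and then takes 0.5 N more for each mm; it springs back when let go.
- mark1: Low, smooth metal dome on the touch ring, number 1 along the arc (the smallest): 14 mm across, its top 2 mm above the ring (62 mm above the bench at rest). Origin: centre of its foot, level with the ring's surface. Neighbouring marks are 65 mm apart, centre to centre.
- mark2: Low, smooth metal dome on the touch ring, number 2 along the arc: 17 mm across, its top 2 mm above the ring (62 mm above the bench at rest). Origin: centre of its foot, level with the ring's surface. Neighbouring marks are 65 mm apart, centre to centre.
- mark3: Low, smooth metal dome on the touch ring, number 3 along the arc: 19 mm across, its top 2 mm above the ring (62 mm above the bench at rest). Origin: centre of its foot, level with the ring's surface. Neighbouring marks are 65 mm apart, centre to centre.
- mark4: Low, smooth metal dome on the touch ring, number 4 along the arc: 22 mm across, its top 2 mm above the ring (62 mm above the bench at rest). Origin: centre of its foot, level with the ring's surface. Neighbouring marks are 65 mm apart, centre to centre.
- mark5: Low, smooth metal dome on the touch ring, number 5 along the arc: 25 mm across, its top 2 mm above the ring (62 mm above the bench at rest). Origin: centre of its foot, level with the ring's surface. Neighbouring marks are 65 mm apart, centre to centre.
- mark6: Low, smooth metal dome on the touch ring, number 6 along the arc: 27 mm across, its top 2 mm above the ring (62 mm above the bench at rest). Origin: centre of its foot, level with the ring's surface. Neighbouring marks are 65 mm apart, centre to centre.
- mark7: Low, smooth metal dome on the touch ring, number 7 along the arc (the largest): 30 mm across, its top 2 mm above the ring (62 mm above the bench at rest). Origin: centre of its foot, level with the ring's surface. Neighbouring marks are 65 mm apart, centre to centre.
- plate: White round plate fixed in the middle of the stirrer, 132 mm across, its top 78 mm above the bench (18 mm above the ring). Origin on the stirrer's axis, 38 mm below its top. Not to be touched.
- beaker: Small loose glass beaker, 56 mm across, 58 mm high, standing on the plate (its rim 136 mm above the bench). Origin: centre of its underside.
- crucible: Loose white crucible, 28 mm across, 26 mm high, standing on the plate. Origin: centre of its underside.
- vial: Loose bystander: small brown jar, 26 mm across, 55 mm high, beside the stirrer at the gap of the arc.
- amber_bottle: Loose bystander: brown bottle with screw cap, 68 mm across, 135 mm high.
- white_jar: Loose bystander: white jar, 60 mm across, 80 mm high.
- spatula: Loose bystander: spatula lying on the bench, 180 mm long.
- dish: Loose bystander: white dish, 80 mm across, 22 mm high.
- stopper: Loose bystander: cork stopper, 38 mm across, 34 mm high.

How it is judged:
By the outcome, as a careful person would: the job done as asked, in the order asked, and still so for the second after the job is handed in, while the arm keeps its last pose, push and grip.
It also fails if it takes over 48 s, if anything falls off the work surface, if the arm or the gripper's body presses on something with over 40 N, if the wrist force passes 120 N, or if a joint passes its speed limit or range.

## Robot

A 7-joint arm with a two-finger parallel gripper is mounted at the origin on the work surface. World frame = base frame: x ahead of the robot, y to its left, z up, the work surface at z = 0. Lengths are in m, angles in rad, forces in N, time in s.
With the tool pointing down it reaches from about 0.35 to 0.9 m from the base axis. Payload 7.2 kg.
Tool frame: the origin (TCP) lies between the finger pads; the fingertips stand 8 mm ahead of it and the grasp point (between the pads) lies 11 mm behind it (bot.nose_length is the distance from the TCP to the fingertips, in m); z points along the fingers, x is the direction in which the jaws open and shut, and the axes are right-handed (so a half turn about z gives the same grasp; the last joint's range is limited). The gripper opens to 85 mm and grips with 20 to 120 N. Pads are 22 mm wide; open, the fingers measure 114 mm over their backs; the gripper's body (76 mm by 85 mm) begins 54 mm behind the grasp point. The pads swing forward as they close: fully open they stand 13 mm farther back than shut.
Start: joints at [1.187, 0.411, -0.013, 1.596, 0.006, 1.134, -0.082], TCP at [0.194, -0.594, 0.239] pointing down, gripper open.
Joint ranges: [-2.95, 2.95], [-0.29, 1.99], [-1.47, 1.44], [0.14, 2.54], [-1.03, 4.17], [0.13, 1.85], [-2.86, 2.86]. Speed limits (rad/s): [2.39, 2.39, 3.01, 3.01, 3.14, 3.14, 3.14].

## Interface

Orientations are given as a unit quaternion [x, y, z, w].
In Python, from station import bot gives the robot as it stands.
- The arm moves only by the shell command python3 -m creep 'ROWS' [OPENING]. ROWS is JSON, one flat list of numbers, 6 for each row, row after row: the shift along the tool's x, y, z in cm, then the turn, a rotation vector about the tool's x, y, z in rad. In form: [dx, dy, dz, rx, ry, rz, dx, dy, dz, rx, ry, rz, ...]. A call has 1 to 10 rows; each row is the pose to reach, as a shift and turn from the pose commanded when the call began, along the tool's axes at that moment; what a row does not reach only later rows make up. A row lasts 1/10 s, in which the tool goes at most 50 mm and 8.59 degrees, less where a joint would pass 70% of its speed; a pose out of reach is approached as far as the arm can. A call with a gripper value outside its range is refused whole. OPENING is the closure in counts, from 0 (fully open) to 255 (shut), set as the call begins (- or left out, the last holds). The fingers move at their own pace and stop on an object; the grip force is fixed at half the most. Time passes only in rows, so rows that repeat a pose let the fingers close. It gives the time, the measured TCP pose, the force and the opening at its end, in the units of the state.
- bot.state(): the state, without advancing time (a new reading comes with each control period).
- bot.read_camera(name): name is "scene" or "top" or "wrist"; returns the picture (480x640x3 uint8, blue, green, red); there is no depth.
- bot.camera_params(name): a dict with "fovy" (degrees; the focal length in pixels is half the picture's height over the tangent of half this angle, whatever the lens; pixels are square), "cx", "cy" (the principal point, pixels), "dist" ([k1, k2, p1, p2, k3] as OpenCV has them; the pictures are not rectified), "rvec" (rotation vector, rad) and "tvec" (3), from world to camera coordinates, as OpenCV has them. Camera axes: x right, y down, z forward; pixel columns grow to the right and rows downward; lengths in m; the calibration is good to about 2 mm. A picture is of the moment at which its call begins: read the wrist's pose just before it. camera_params takes no time and is no camera call; for the wrist camera it gives the pose at the moment of the call.
- bot.close_job(): hands the job in, once; it reports no verdict.
The state is a dict: "clock": time; "q": joint angles; "qd": joint speeds; "joint_torque": joint torques, N m; "position": TCP position; "tcp_rot": TCP orientation; "contact_force": force on the tool from outside, world axes, zero at the start; "moment": the same for the moment, N m; "width": finger opening in m.
Only numpy, scipy, OpenCV 4.12 (cv2) and the standard library are available. Lean on these libraries where they do the work, as an engineer would, in place of code of your own. Each camera call takes 0.05 s, during which the arm holds its last target.

## Working session

There is one attempt and no reset: what is moved stays moved. The work goes in short steps, Python scripts to look and compute and a shell command to move; the robot and the scene stay as the last step left them, time stands still between calls to the robot, and variables do not carry over. Pictures are saved under pics/ and viewed, and the job is handed in when it is done.

```bash
ls; mkdir -p pics
python3 - <<'E'
from station import bot
import cv2
print(bot.state())
for n in ["scene","top","wrist"]:
    print(n,bot.camera_params(n)); cv2.imwrite(f"pics/{n}0.png",bot.read_camera(n))
print(bot.nose_length)
E
```

```text
pics
{'clock': 0.0, 'q': array([ 1.18681248,  0.4119069 , -0.01274458,  1.59707496,  0.00561865,
        1.13431382, -0.08218671]), 'qd': array([-2.03363325e-04,  1.49137341e-05, -4.57882198e-04,  3.21144731e-05,
       -1.15996535e-03,  1.21284983e-04, -6.50580476e-04]), 'joint_torque': array([ 3.50543769e-04, -6.00630212e+01,  6.81896769e-01, -2.99412918e+01,
        1.36981017e-02,  1.05461149e-02,  3.92602942e-05]), 'position': array([ 0.19391654, -0.5936247 ,  0.23843589]), 'tcp_rot': array([ 8.09516159e-01, -5.87097006e-01, -7.08955524e-04, -4.38482372e-04]), 'contact_force': array([ 0.85982806, -0.17373753, -0.93326681]), 'moment': array([-0.02071672, -0.03303025, -0.00239149]), 'width': 0.08565068756930985}
scene {'fovy': 50.042916676933686, 'cx': 318.9786361040571, 'cy': 238.98246286449125, 'dist': array([-0.02222501,  0.        ,  0.        ,  0.        ,  0.        ]), 'rvec': array([ 2.00185569,  0.91318216, -0.47777121]), 'tvec': array([-0.33319658, -0.16067854,  1.52757573])}
top {'fovy': 45.45837465987744, 'cx': 320.90767451652664, 'cy': 246.7252428902736, 'dist': array([0.02973207, 0.        , 0.        , 0.        , 0.        ]), 'rvec': array([ 2.15501006, -2.10294279,  0.2266118 ]), 'tvec': array([-0.0381836 ,  0.54795104,  1.34411184])}
wrist {'fovy': 58.84197075703642, 'cx': 317.10708602520947, 'cy': 245.69522586403855, 'dist': array([-0.08418756,  0.        ,  0.        ,  0.        ,  0.        ]), 'rvec': array([-2.34274247,  1.69924379,  0.2529767 ]), 'tvec': array([-0.62429803, -0.03799827,  0.38060633])}
0.008
```

View pics/top0.png

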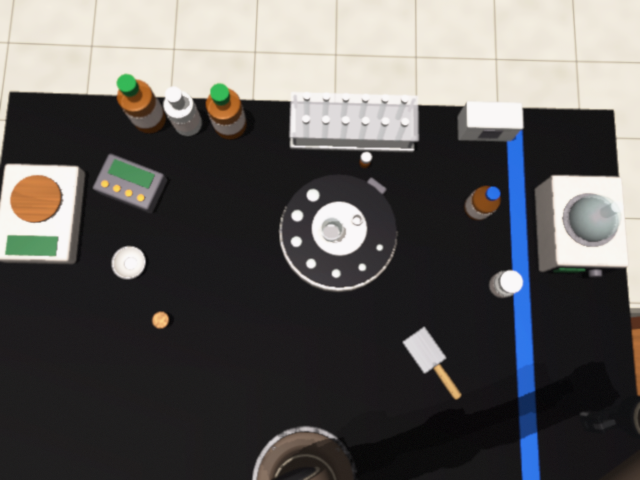

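View pics/scene0.png

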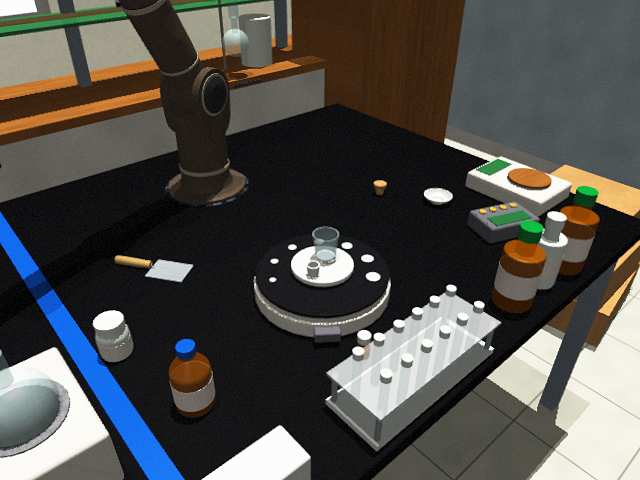

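View pics/wrist0.png

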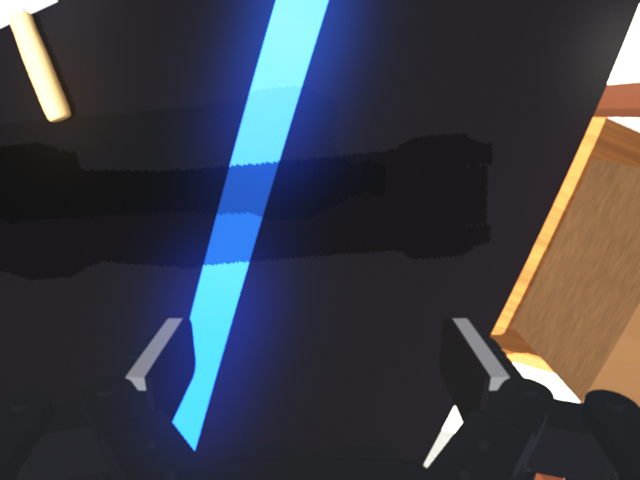

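The top view shows the stirrer centred near (339,232). Its marks run from the smallest at (380,247), through (362,267), (336,273), (311,264), (296,241) and (297,215), to the largest at (313,195). The cable block is at (377,186). The next step is an enlarged crop and sub-pixel centroids.

```bash
cat > h.py <<'E'
import numpy as np, cv2
from station import bot
def K(p):
    f=240/np.tan(np.radians(p['fovy'])/2)
    return np.array([[f,0,p['cx']],[0,f,p['cy']],[0,0,1.]])
def ray(p,uv,z):
    n=cv2.undistortPoints(np.array(uv,float).reshape(-1,1,2),K(p),p['dist']).reshape(-1,2)
    R=cv2.Rodrigues(p['rvec'])[0]; C=-R.T@p['tvec']
    d=np.c_[n,np.ones(len(n))]@R
    return C+d*((z-C[2])/d[:,2])[:,None]
def proj(p,X):
    return cv2.projectPoints(np.array(X,float).reshape(-1,1,3),p['rvec'],p['tvec'],K(p),p['dist'])[0].reshape(-1,2)
def fit(P):  # stirrer x,y,yaw from 7 marks
    a=np.pi+np.radians(35)*(np.arange(7)-3)
    best=None
    for s in (1,-1):
        m=0.108*np.c_[np.cos(s*a),np.sin(s*a)]
        mc=m-m.mean(0); pc=P-P.mean(0)
        U,S,Vt=np.linalg.svd(mc.T@pc); D=np.diag([1,np.linalg.det(U@Vt)])
        R=(U@D@Vt).T; t=P.mean(0)-R@m.mean(0); r=P-(m@R.T+t)
        e=np.sqrt((r**2).sum(1))
        if best is None or e.sum()<best[0].sum(): best=(e,s,t,np.arctan2(R[1,0],R[0,0]),m@R.T+t)
    return best
E
python3 - <<'E'
from h import *
im=cv2.imread('pics/top0.png'); p=bot.camera_params('top')
cv2.imwrite('pics/top0c.png',cv2.resize(im[140:310,260:420],None,fx=3.5,fy=3.5,interpolation=cv2.INTER_CUBIC))
g=cv2.cvtColor(im,cv2.COLOR_BGR2GRAY).astype(float)
uv=[]
for u,v in [(380,247),(362,267),(336,273),(311,264),(296,241),(297,215),(313,195)]:
    w=g[v-8:v+9,u-8:u+9]; w=np.clip(w-60,0,None)
    Y,X=np.mgrid[v-8:v+9,u-8:u+9]; uv.append(((X*w).sum()/w.sum(),(Y*w).sum()/w.sum()))
P=ray(p,uv,0.0612)[:,:2]; print(np.round(uv,1)); print(P.round(4))
e,s,t,y,m=fit(P); print('err',e.round(4),s,'c',t,'yaw',y); print(m.round(4))
E
```

```text
[[379.2 247.1]
 [361.8 266.9]
 [335.6 273.1]
 [310.6 263.3]
 [295.9 241.2]
 [296.8 215.3]
 [312.5 194.8]]
[[ 5.500e-01 -1.662e-01]
 [ 5.003e-01 -1.242e-01]
 [ 4.835e-01 -6.150e-02]
 [ 5.059e-01 -6.000e-04]
 [ 5.592e-01  3.640e-02]
 [ 6.241e-01  3.610e-02]
 [ 6.772e-01 -1.100e-03]]
err [0.0001 0.0002 0.0001 0.     0.0001 0.0002 0.0001] -1 c [ 0.59142246 -0.06657947] yaw -0.6569567625482186
[[ 5.498e-01 -1.663e-01]
 [ 5.002e-01 -1.244e-01]
 [ 4.835e-01 -6.160e-02]
 [ 5.059e-01 -6.000e-04]
 [ 5.592e-01  3.650e-02]
 [ 6.242e-01  3.630e-02]
 [ 6.773e-01 -1.000e-03]]
```

View pics/top0c.png

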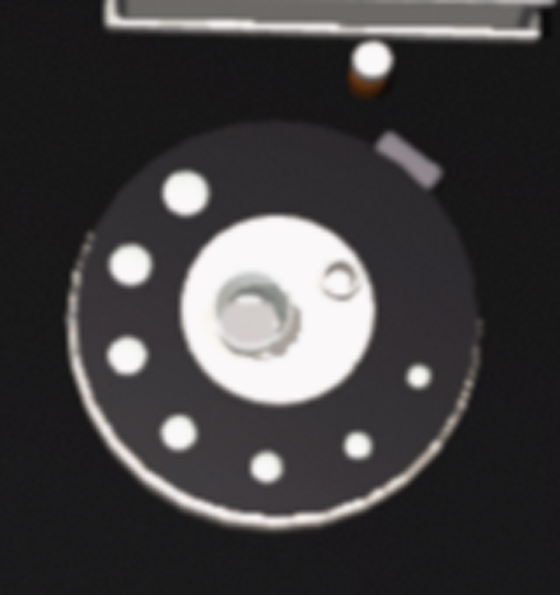

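Run:
```python
from h import *
from scipy.spatial.transform import Rotation as Ro
p=bot.camera_params('top')
c=np.array([0.5914,-0.0666])
def crop(uv): return (260+np.array(uv)/3.5, )
b=lambda x,y:(260+x/3.5-.36,140+y/3.5-.36)
for n,uv,z in [('beaker rim',b(257,303),.136),('beaker base',b(247,315),.079),('crucible top',b(341,279),.104),('plate',b(278,310),.078),('vial top',b(372,60),.055),('block',b(408,160),.04)]:
    P=ray(p,[uv],z)[0]; print(n,P.round(3),'r',np.hypot(*(P[:2]-c)).round(3),np.degrees(np.arctan2(*(P[:2]-c)[::-1])).round(0))
s=bot.state(); pw=bot.camera_params('wrist'); R=cv2.Rodrigues(pw['rvec'])[0]; C=-R.T@pw['tvec']
T=Ro.from_quat(s['tcp_rot']); print('cam in tool',T.inv().apply(C-s['position']), 'cam axes in tool',(T.as_matrix().T@R.T).round(2).tolist(), T.as_matrix().round(3).tolist())
# scene cross check
ps=bot.camera_params('scene')
a=np.pi-.6570-np.radians(35)*(np.arange(7)-3)
M=np.c_[c[0]+.108*np.cos(a),c[1]+.108*np.sin(a),np.full(7,.061)]
print(proj(ps,M).round(1).tolist())
im=cv2.imread('pics/scene0.png')
cr=cv2.resize(im[220:340,240:400],None,fx=5,fy=5,interpolation=cv2.INTER_CUBIC)
for u in proj(ps,M): cv2.circle(cr,tuple(int(v) for v in ((u-[240,220])*5+2)),3,(0,0,255),-1)
cv2.imwrite('pics/scene0c.png',cr)
```

```text
beaker rim [ 0.582 -0.05   0.136] r 0.019 121.0
beaker base [ 0.586 -0.046  0.079] r 0.021 104.0
crucible top [ 0.607 -0.108  0.104] r 0.045 -69.0
plate [ 0.591 -0.067  0.078] r 0.001 -149.0
vial top [ 0.782 -0.133  0.055] r 0.202 -19.0
block [ 0.712 -0.161  0.04 ] r 0.153 -38.0
cam in tool [ 9.60331822e-05 -7.36368011e-02 -1.35864907e-01] cam axes in tool [[1.0, -0.0, -0.0], [0.0, 0.96, 0.29], [0.0, -0.29, 0.96]] [[0.311, -0.951, -0.0], [-0.951, -0.311, 0.001], [-0.001, 0.0, -1.0]]
[[272.6, 278.3], [274.2, 259.7], [292.1, 245.8], [319.0, 240.1], [346.8, 244.2], [367.3, 256.9], [373.0, 275.1]]
```

View pics/scene0c.png

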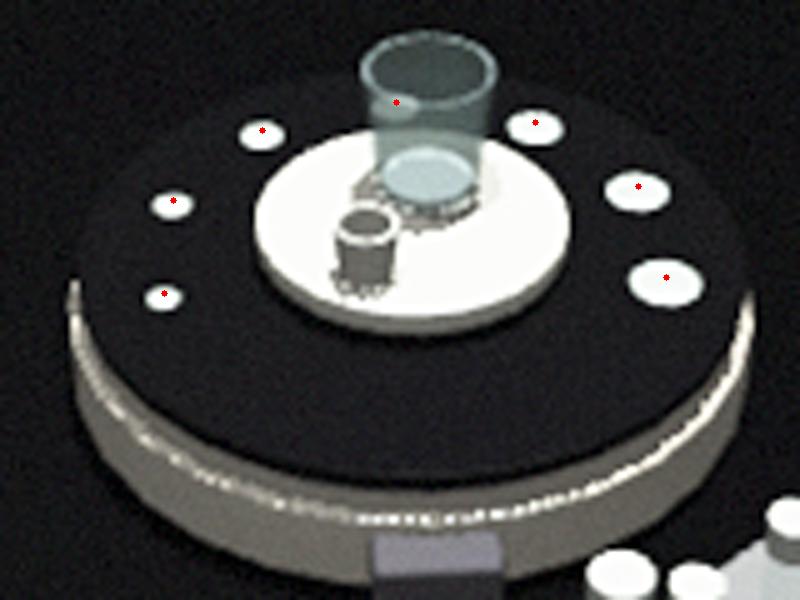

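Both cameras agree to about 1 px, roughly 2 mm. The marks are at radius 108 mm with a fit residual of 0.2 mm. The beaker is 19 mm off-axis towards mark 5, so I'll keep the tool's x along world x, which leaves the gripper body at least 8 mm clear. I'll approach with the fingers shut.

```bash
python3 -m creep '[-1.5,-2.4,0,0,0,-0.125, -3,-4.8,0,0,0,-0.25, -4.5,-7.2,0,0,0,-0.375, -6,-9.6,0,0,0,-0.5, -7.5,-12,0,0,0,-0.625, -9,-14.4,0,0,0,-0.75, -10.5,-16.8,0,0,0,-0.875, -12,-19.2,0,0,0,-1.0, -13.5,-21.6,0,0,0,-1.125, -14.8,-23.6,0,0,0,-1.255]' 255
python3 - <<'E'
from h import *
from scipy.spatial.transform import Rotation as Ro
s=bot.state(); print(s['clock'],s['position'],Ro.from_quat(s['tcp_rot']).as_matrix().round(3).tolist(),s['contact_force'],s['width'],s['q'].round(2))
E
```

```text
clock: 1.15
position: [0.3733, -0.3787, 0.2392]
tcp_rot: [1.0, 0.003, -0.0, -0.0]
contact_force: [-0.2, -0.8, -0.6]
width: -0.0001
1.15 [ 0.37333501 -0.37866104  0.23918964] [[1.0, 0.006, -0.0], [0.006, -1.0, 0.0], [-0.0, -0.0, -1.0]] [-0.18457774 -0.81781435 -0.56085975] -5.5800446532422855e-05 [ 1.    0.28 -0.37  1.8   0.11  1.08  0.6 ]
```

```bash
python3 -m creep '[1.8,-2.1,0,0,0,0, 3.6,-4.2,0,0,0,0, 5.4,-6.3,0,0,0,0, 7.2,-8.4,0.5,0,0,0, 9,-10.5,1.5,0,0,0, 10.8,-12.7,3,0,0,0, 12.6,-14.8,4.5,0,0,0, 14.4,-17,6,0,0,0, 16.2,-19.1,8,0,0,0, 17.8,-21.1,10,0,0,0]'
python3 - <<'E'
from h import *
for i in range(4):
    cv2.imwrite(f"pics/a{i}.png",bot.read_camera(["wrist","scene","top","top"][i])); s=bot.state(); print(s['clock'],s['position'],s['contact_force'])
E
```

```text
clock: 2.15
position: [0.5512, -0.1681, 0.1385]
tcp_rot: [1.0, 0.0, 0.0, -0.0]
contact_force: [0.7, -1.0, 0.0]
width: -0.0002
2.2 [ 0.55207561 -0.16306629  0.13541685] [ 1.93392125  2.90605688 -1.76876658]
2.25 [ 0.5508161  -0.16464347  0.13649703] [-0.40664771 -0.14458011  0.45844256]
2.3 [ 0.55030294 -0.16685839  0.13767848] [ 0.4574049  -0.40830478  0.62008967]
2.35 [ 0.550126   -0.16861557  0.1385812 ] [-1.3204401  -0.7860873   0.58992836]
```

View pics/a0.png

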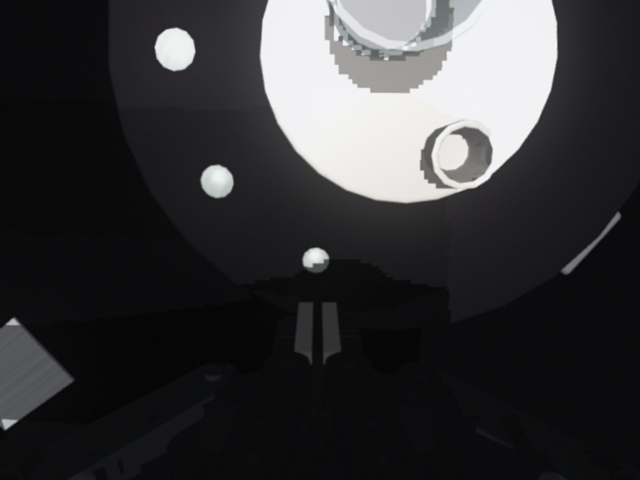

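View pics/a1.png

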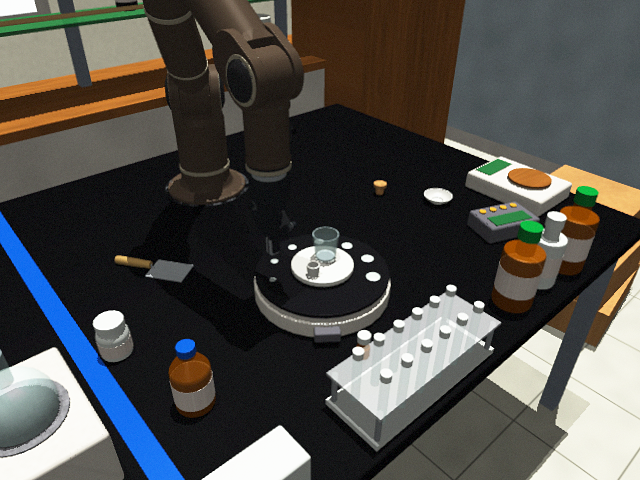

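The wrist view shows the shut fingertips ending near (318,303), with mark 1 at (316,260) just ahead of them, mark 2 at (217,181) and mark 3 at (175,49). Next I'll take a settled picture and check the map and the tip position against it.

```bash
python3 -m creep '[0,0,0,0,0,0,0,0,0,0,0,0,0,0,0,0,0,0]'
python3 - <<'E'
from h import *
from scipy.spatial.transform import Rotation as Ro
p=bot.camera_params('wrist'); s=bot.state(); im=bot.read_camera('wrist'); 
cv2.imwrite('pics/b0.png',im); print(s['position'],Ro.from_quat(s['tcp_rot']).as_rotvec(), s['contact_force'])
c=np.array([0.5914,-0.0666]); a=np.pi-.6570-np.radians(35)*(np.arange(7)-3)
M=np.c_[c[0]+.108*np.cos(a),c[1]+.108*np.sin(a),np.full(7,.0612)]
print('pred',proj(p,M[:3]).round(1).tolist(),'tip',proj(p,[s['position']-[0,-.011,.008],s['position']-[0,.011,.008]]).round(1).tolist())
g=cv2.cvtColor(im,cv2.COLOR_BGR2GRAY)
n,l,st,ce=cv2.connectedComponentsWithStats((g>110).astype('uint8'))
for k in range(1,n):
    if 250<st[k,4]<3000: print(ce[k].round(1),st[k],ray(p,[ce[k]],.0612)[0].round(4))
cv2.imwrite('pics/b0c.png',cv2.resize(im[230:380,220:420],None,fx=4,fy=4,interpolation=cv2.INTER_CUBIC)*1)
E
```

```text
clock: 2.65
position: [0.5503, -0.1702, 0.14]
tcp_rot: [1.0, -0.001, 0.0, 0.0]
contact_force: [-0.1, -0.1, -0.6]
width: -0.0002
[ 0.55034511 -0.17021538  0.13999077] [ 3.14080807e+00 -2.48554074e-03  1.45119616e-03] [-0.09837369 -0.11728631 -0.6003792 ]
pred [[316.2, 254.2], [217.7, 175.5], [175.4, 43.8]] tip [[317.5, 295.7], [317.6, 348.5]]
[176.6  44.7] [ 157   23   41   44 1375] [ 0.484  -0.062   0.0612]
[218.6 176.3] [203 160  32  33 833] [ 0.5006 -0.1248  0.0612]
[316.4 253.6] [304 243  27  23 446] [ 0.5499 -0.1659  0.0612]
```

View pics/b0c.png

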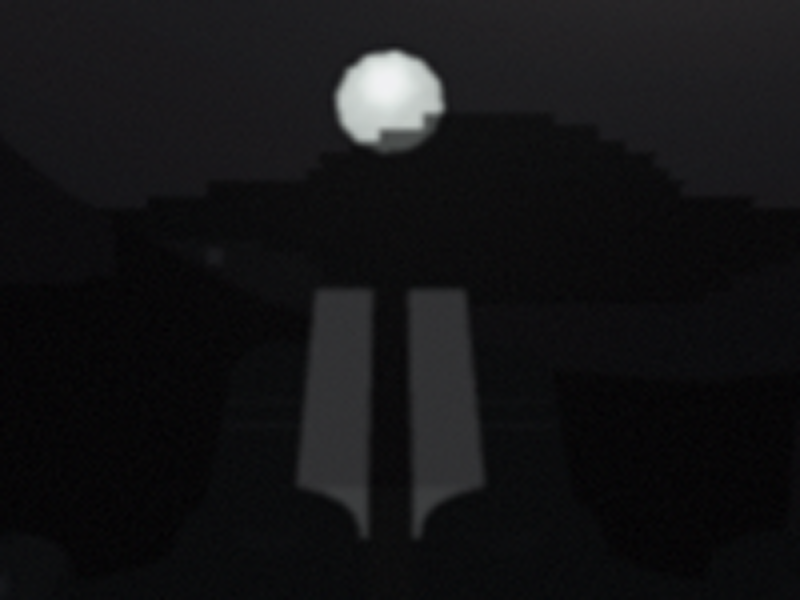

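The wrist camera agrees with the map to about 0.5 mm: mark 1 is at (0.550, -0.166) and the tips sit centred over x = 0.550. Descending with deceleration to about 8 mm above mark 1.

```bash
python3 -m creep '[0,-0.2,0.7,0,0,0, 0,-0.4,1.6,0,0,0, 0,-0.4,2.6,0,0,0, 0,-0.4,3.6,0,0,0, 0,-0.4,4.5,0,0,0, 0,-0.4,5.2,0,0,0, 0,-0.4,5.7,0,0,0, 0,-0.4,6,0,0,0, 0,-0.4,6,0,0,0, 0,-0.4,6,0,0,0]'
python3 - <<'E'
from h import *
F=[]
for i in range(3):
    p=bot.camera_params('wrist');s=bot.state(); im=bot.read_camera('wrist'); F.append(s['contact_force'])
    print(s['clock'],s['position'].round(4),s['contact_force'].round(2),s['joint_torque'].round(2))
cv2.imwrite('pics/c0.png',cv2.resize(im[200:380,200:440],None,fx=3.3,fy=3.3,interpolation=cv2.INTER_CUBIC))
E
```

```text
clock: 3.7
position: [0.5507, -0.1651, 0.0795]
tcp_rot: [1.0, 0.0, 0.0, 0.0]
contact_force: [0.4, -0.7, 0.3]
width: 0.0004
3.7 [ 0.5507 -0.1651  0.0795] [ 0.4  -0.74  0.26] [-1.000e-02 -5.964e+01 -5.540e+00 -2.265e+01  2.000e-02 -0.000e+00
 -1.000e-02]
3.75 [ 0.5507 -0.1651  0.0796] [0.01 0.24 0.79] [-1.000e-02 -5.974e+01 -5.560e+00 -2.272e+01  1.000e-02  0.000e+00
 -0.000e+00]
3.8 [ 0.5507 -0.1652  0.0797] [ 0.33 -0.88  0.73] [-2.000e-02 -5.983e+01 -5.580e+00 -2.277e+01  1.000e-02  0.000e+00
  0.000e+00]
```

View pics/c0.png

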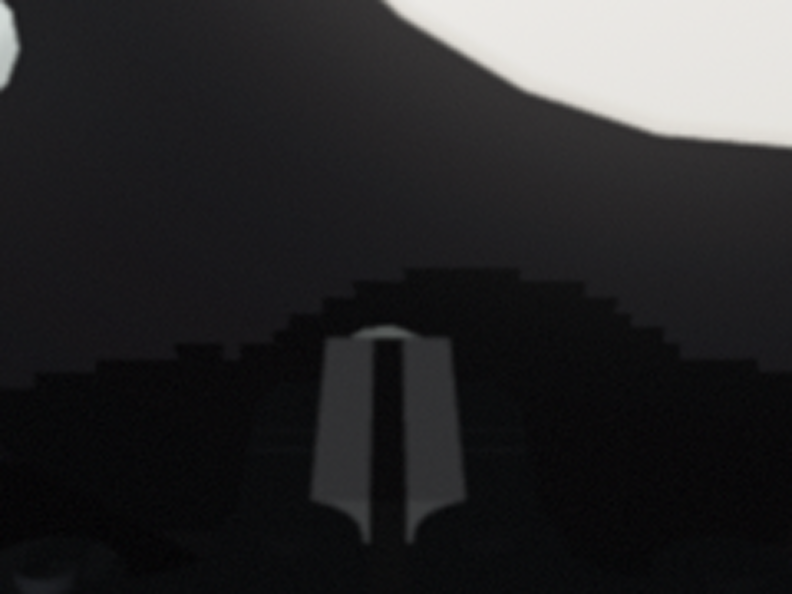

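```bash
cat > avg.py <<'E'
from h import *
import sys
F=[];Z=[]
for i in range(int(sys.argv[1])):
    s=bot.state(); bot.read_camera('wrist'); F.append(s['contact_force']); Z.append(s['position'])
F=np.array(F); print(s['clock'],np.mean(Z,0).round(4),Z[-1].round(4),'F',F.mean(0).round(2),'sd',F.std(0).round(2),'tau',s['joint_torque'].round(2)[:4])
E
python3 avg.py 12; python3 -m creep '[0,0.1,0.3,0,0,0, 0,0.1,0.5,0,0,0, 0,0.1,0.6,0,0,0, 0,0.1,0.7,0,0,0, 0,0.1,0.8,0,0,0, 0,0.1,0.8,0,0,0]'; python3 avg.py 12;  python3 -m creep '[0,0,0.1,0,0,0, 0,0,0.2,0,0,0,0,0,0.3,0,0,0,0,0,0.4,0,0,0,0,0,0.4,0,0,0,0,0,0.4,0,0,0]'; python3 avg.py 16
```

```text
4.4 [ 0.5505 -0.1652  0.0794] [ 0.5504 -0.1652  0.0793] F [ 0.29 -0.02 -0.03] sd [0.56 0.43 0.61] tau [  0.   -60.07  -5.6  -22.82]
clock: 5.05
position: [0.5504, -0.1661, 0.0712]
tcp_rot: [1.0, 0.0, -0.0, -0.0]
contact_force: [0.8, -0.3, -0.2]
width: -0.0002
5.6 [ 0.5505 -0.1661  0.0713] [ 0.5505 -0.1661  0.0713] F [-0.01  0.07 -0.01] sd [0.46 0.56 0.46] tau [ -0.   -60.45  -5.62 -22.44]
clock: 6.25
position: [0.5505, -0.1662, 0.0674]
tcp_rot: [1.0, -0.0, 0.0, 0.0]
contact_force: [-0.6, 0.2, 1.6]
width: -0.0001
7.0 [ 0.5505 -0.1661  0.0673] [ 0.5505 -0.1662  0.0673] F [ 0.07 -0.14  1.89] sd [0.4  0.39 0.36] tau [-4.000e-02 -5.952e+01 -5.520e+00 -2.152e+01]
```

Contact is confirmed on mark 1. The tip is at 59.3 mm nominal and the mean force is 1.89 N, where the spring model gives 1.95 N for a 2.7 mm press. Next I'll work out the arc rows, one mark per call, pressing about 0.5 mm deeper so contact also holds between marks.

```bash
cat > plan.py <<'E'
from h import *
import sys
from scipy.spatial.transform import Rotation as Ro
k=int(sys.argv[1]) # go to mark k
s=bot.state(); c=np.array([.5915,-.0668])
a=np.pi-.6570-np.radians(35)*(k-5+np.arange(1,11)/10)
W=np.c_[c[0]+.108*np.cos(a),c[1]+.108*np.sin(a),np.full(10,.0668)]
D=Ro.from_quat(s['tcp_rot']).inv().apply(W-s['position'])*100
print('from',s['clock'],s['position'].round(4),'F',s['contact_force'].round(1),Ro.from_quat(s['tcp_rot']).as_rotvec().round(4)); print([[round(x*20)/20 for x in d] for d in D.tolist()])
E
python3 plan.py 2
```

```text
from 7.05 [ 0.5505 -0.1662  0.0673] F [-0.2  0.1  1. ] [ 3.1416e+00 -1.0000e-04  2.0000e-04]
[[-0.65, -0.25, 0.05], [-1.25, -0.55, 0.05], [-1.8, -0.9, 0.05], [-2.35, -1.25, 0.05], [-2.85, -1.7, 0.05], [-3.35, -2.1, 0.05], [-3.8, -2.6, 0.05], [-4.25, -3.1, 0.05], [-4.65, -3.6, 0.05], [-5.0, -4.15, 0.05]]
```

```bash
python3 -m creep '[-0.6,-0.25,0.05,0,0,0, -1.25,-0.55,0.05,0,0,0, -1.8,-0.9,0.05,0,0,0, -2.35,-1.25,0.05,0,0,0, -2.85,-1.7,0.05,0,0,0, -3.35,-2.1,0.05,0,0,0, -3.8,-2.6,0.05,0,0,0, -4.25,-3.1,0.05,0,0,0, -4.65,-3.6,0.05,0,0,0, -5,-4.15,0.05,0,0,0]'; python3 avg.py 8; python3 plan.py 3
```

```text
clock: 8.05
position: [0.5002, -0.1243, 0.0669]
tcp_rot: [1.0, -0.0, 0.0, 0.0]
contact_force: [1.7, -0.5, 2.3]
width: 0.0002
8.4 [ 0.5    -0.1239  0.0667] [ 0.5003 -0.1244  0.0666] F [-0.68  0.98  2.16] sd [1.08 0.83 0.37] tau [  0.53 -53.18  -4.08 -20.77]
from 8.45 [ 0.5003 -0.1244  0.0666] F [-0.7  1.5  2. ] [-3.1412e+00 -0.0000e+00  7.0000e-04]
[[-0.35, -0.55, 0.0], [-0.65, -1.15, 0.0], [-0.9, -1.75, 0.0], [-1.15, -2.35, 0.0], [-1.3, -3.0, 0.0], [-1.45, -3.65, 0.0], [-1.6, -4.3, 0.0], [-1.65, -4.95, 0.0], [-1.7, -5.6, 0.0], [-1.65, -6.25, 0.0]]
```

On mark 2 at 2.16 N, which is about a 3.1 mm press. Continuing to mark 3.

```bash
python3 -m creep '[-0.35,-0.55,0,0,0,0, -0.65,-1.15,0,0,0,0, -0.9,-1.75,0,0,0,0, -1.15,-2.35,0,0,0,0, -1.3,-3,0,0,0,0, -1.45,-3.65,0,0,0,0, -1.6,-4.3,0,0,0,0, -1.65,-4.95,0,0,0,0, -1.7,-5.6,0,0,0,0, -1.65,-6.25,0,0,0,0]'; python3 avg.py 8; python3 plan.py 4
```

```text
clock: 9.45
position: [0.4839, -0.0617, 0.0668]
tcp_rot: [1.0, -0.0, -0.0, 0.0]
contact_force: [-0.6, -1.2, 2.9]
width: 0.0002
9.8 [ 0.484  -0.0613  0.0668] [ 0.484  -0.062   0.0668] F [-0.54  0.79  2.43] sd [0.68 0.96 0.33] tau [  0.56 -49.82  -3.68 -19.49]
from 9.85 [ 0.484  -0.062   0.0668] F [-0.5  1.4  2.3] [-3.1413e+00  2.0000e-04 -2.0000e-04]
[[0.0, -0.7, 0.0], [0.1, -1.35, 0.0], [0.25, -2.0, 0.0], [0.4, -2.6, 0.0], [0.6, -3.25, 0.0], [0.85, -3.85, 0.0], [1.15, -4.45, 0.0], [1.45, -5.05, 0.0], [1.8, -5.6, 0.0], [2.2, -6.1, 0.0]]
```

```bash
python3 -m creep '[0,-0.7,0,0,0,0, 0.1,-1.35,0,0,0,0, 0.25,-2,0,0,0,0, 0.4,-2.6,0,0,0,0, 0.6,-3.25,0,0,0,0, 0.85,-3.85,0,0,0,0, 1.15,-4.45,0,0,0,0, 1.45,-5.05,0,0,0,0, 1.8,-5.6,0,0,0,0, 2.2,-6.1,0,0,0,0]'; python3 avg.py 8; python3 plan.py 5
python3 - <<'E'
from h import *
cv2.imwrite('pics/d4.png',bot.read_camera('scene'))
cv2.imwrite('pics/d4c.png',cv2.resize(cv2.imread('pics/d4.png')[180:340,220:420],None,fx=3.7,fy=3.7,interpolation=cv2.INTER_CUBIC))
E
```

```text
clock: 10.85
position: [0.5062, -0.0006, 0.0668]
tcp_rot: [1.0, 0.0, -0.0, -0.0]
contact_force: [0.0, -1.9, 2.0]
width: 0.0002
11.2 [ 5.066e-01 -4.000e-04  6.690e-02] [ 0.5062 -0.001   0.0669] F [0.51 0.69 2.01] sd [0.53 1.27 0.77] tau [  0.42 -51.58  -4.2  -19.39]
from 11.25 [ 0.5062 -0.0011  0.0669] F [0.9 0.9 2.8] [-3.1414e+00  3.0000e-04 -9.0000e-04]
[[0.4, -0.55, 0.0], [0.85, -1.0, 0.0], [1.35, -1.45, 0.0], [1.85, -1.9, 0.0], [2.35, -2.3, 0.0], [2.9, -2.65, 0.0], [3.5, -3.0, 0.0], [4.1, -3.25, 0.0], [4.7, -3.5, 0.0], [5.3, -3.75, 0.0]]
```

View pics/d4c.png

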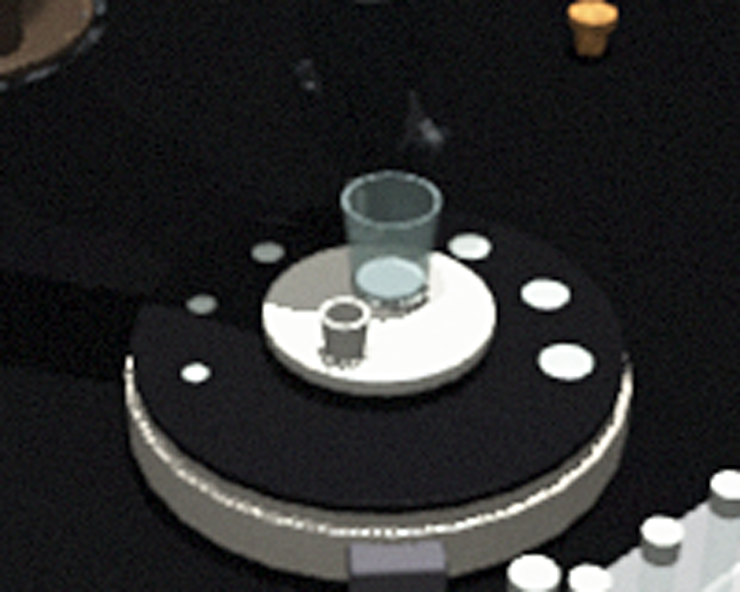

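The scene crop shows the beaker, with its rim near (390,200), and the crucible, near (345,315), both undisturbed. The gripper is behind the beaker, over mark 4. Moving to mark 5.

```bash
python3 -m creep '[0.4,-0.5,0,0,0,0, 0.85,-1,0,0,0,0, 1.35,-1.45,0,0,0,0, 1.85,-1.9,0,0,0,0, 2.35,-2.3,0,0,0,0, 2.9,-2.65,0,0,0,0, 3.5,-3,0,0,0,0, 4.1,-3.25,0,0,0,0, 4.7,-3.5,0,0,0,0, 5.3,-3.75,0,0,0,0]'; python3 avg.py 8; python3 plan.py 6
```

```text
clock: 12.3
position: [0.5595, 0.0365, 0.0668]
tcp_rot: [1.0, -0.0, 0.0, 0.0]
contact_force: [-0.8, -0.1, 2.4]
width: -0.0001
12.65 [0.5599 0.0367 0.067 ] [0.5593 0.0364 0.067 ] F [0.95 0.42 1.97] sd [0.84 0.43 0.33] tau [  0.23 -57.5   -5.29 -20.49]
from 12.7 [0.5592 0.0364 0.067 ] F [1.7 0.6 2.2] [-3.1414e+00  1.0000e-04 -1.1000e-03]
[[0.65, -0.15, 0.0], [1.3, -0.3, 0.0], [1.95, -0.4, 0.0], [2.6, -0.45, 0.0], [3.25, -0.5, 0.0], [3.9, -0.45, 0.0], [4.6, -0.4, 0.0], [5.25, -0.3, 0.0], [5.85, -0.15, 0.0], [6.5, 0.05, 0.0]]
```

```bash
python3 -m creep '[0.65,-0.15,0,0,0,0, 1.3,-0.3,0,0,0,0, 1.95,-0.4,0,0,0,0, 2.6,-0.45,0,0,0,0, 3.25,-0.5,0,0,0,0, 3.9,-0.45,0,0,0,0, 4.6,-0.4,0,0,0,0, 5.25,-0.3,0,0,0,0, 5.85,-0.15,0,0,0,0, 6.5,0,0,0,0,0]'; python3 avg.py 8; python3 plan.py 7
```

```text
clock: 13.7
position: [0.6245, 0.0363, 0.0668]
tcp_rot: [1.0, -0.0, 0.0, 0.0]
contact_force: [-1.3, 0.6, 3.6]
width: -0.0001
14.05 [0.6248 0.0361 0.067 ] [0.6243 0.0363 0.067 ] F [ 0.6  -0.59  2.12] sd [0.84 0.72 0.84] tau [ -0.22 -64.69  -6.61 -22.13]
from 14.1 [0.6241 0.0363 0.067 ] F [ 1.7 -0.3  2.7] [3.1416e+00 0.0000e+00 1.1000e-03]
[[0.65, 0.25, 0.0], [1.25, 0.5, 0.0], [1.85, 0.8, 0.0], [2.4, 1.1, 0.0], [2.95, 1.5, 0.05], [3.5, 1.9, 0.05], [4.0, 2.3, 0.05], [4.45, 2.75, 0.05], [4.9, 3.25, 0.05], [5.3, 3.75, 0.05]]
```

```bash
python3 -m creep '[0.65,0.25,0,0,0,0, 1.25,0.5,0,0,0,0, 1.85,0.8,0,0,0,0, 2.4,1.1,0,0,0,0, 2.95,1.5,0,0,0,0, 3.5,1.9,0,0,0,0, 4,2.3,0,0,0,0, 4.45,2.75,0,0,0,0, 4.9,3.25,0,0,0,0, 5.3,3.75,0,0,0,0]'; python3 -m creep '[0,0,0,0,0,0,0,0,0,0,0,0,0,0,0,0,0,0,0,0,0,0,0,0,0,0,0,0,0,0]';python3 avg.py 14
python3 - <<'E'
from h import *
for n in ['wrist','scene','top']: cv2.imwrite(f'pics/e_{n}.png',bot.read_camera(n))
cv2.imwrite('pics/e_sc.png',cv2.resize(cv2.imread('pics/e_scene.png')[180:340,220:420],None,fx=3.7,fy=3.7,interpolation=cv2.INTER_CUBIC))
E
```

```text
clock: 15.1
position: [0.6775, -0.0015, 0.0669]
tcp_rot: [1.0, -0.0, 0.0, -0.0]
contact_force: [-0.3, 1.8, 2.4]
width: -0.0
clock: 15.6
position: [0.677, -0.0012, 0.0669]
tcp_rot: [1.0, 0.0, 0.0, 0.0]
contact_force: [1.0, -1.6, 2.0]
width: -0.0002
16.25 [ 0.6769 -0.0012  0.0668] [ 0.6769 -0.0012  0.0668] F [ 0.96 -1.48  2.16] sd [0.41 0.54 0.54] tau [ -1.03 -70.58  -7.85 -23.71]
```

View pics/e_wrist.png

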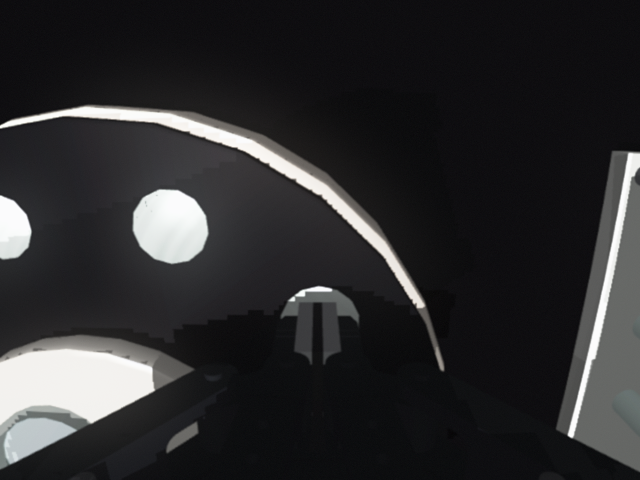

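View pics/e_sc.png

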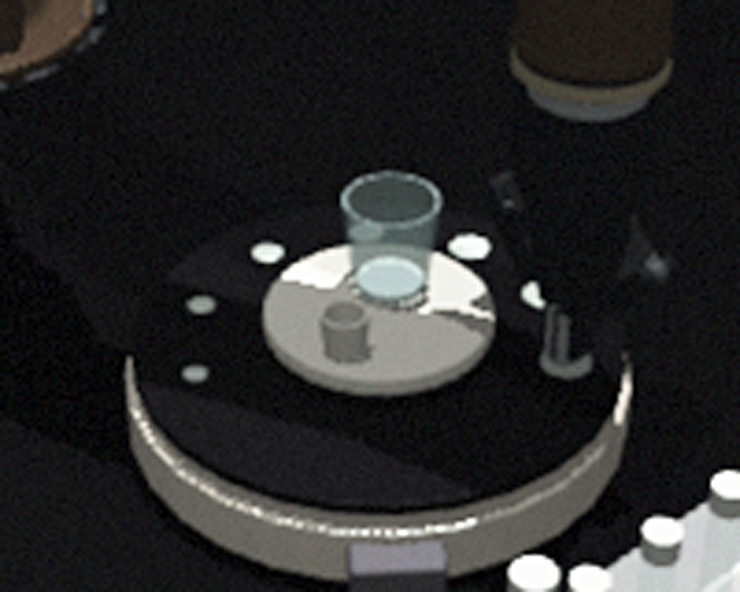

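View pics/e_top.png

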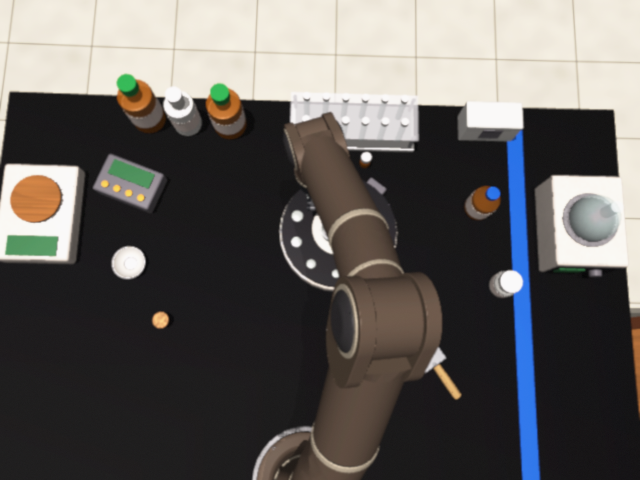

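The fingertip rests on mark 7, at (318,310) in the wrist view with the mark showing around it. The beaker (390,200) and crucible (345,315) are where they were in the previous scene crop. In the top view the vial, bottle, jar, dish and stopper have not moved, and the spatula, partly hidden by the arm, looks unmoved too. Handing in.

Run:
```python
from station import bot
print(bot.close_job())
```

```text
the job is handed in; nothing more can be done
None
```

I ran the shut fingertips along the arc from mark 1 to mark 7 in order and handed in at about 16.5 s with the tip still resting on mark 7. No verdict was reported.

- **Contact:** the mean upward force at each stop was 1.9 to 2.4 N, which the spring figures put at about 2.6 to 3.7 mm of the ring's 10 mm travel. Force readings were noisy, around 0.3 to 0.8 N. I did not measure force between the marks. The tip height was held so that the ring stays pressed about 1 mm there.
- **Final position:** the tip was at (0.677, -0.001), within about 0.5 mm of mark 7's measured centre, with a steady 2.2 N.
- **Other objects:** in the last pictures the beaker and crucible had not moved, and neither had the vial, bottle, jar, dish and stopper. The arm partly hid the spatula in the final top view, but the visible part was in place.
- **Checks that disagreed:** the scene camera sat about 1 px (2 to 3 mm) off the top camera's map. The wrist camera matched the map to about 0.5 mm. No check failed.

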